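Set the ring turntable back one notch

TASK

The ratchet turntable on the jeweller's bench has gone one notch too far. With a closed fingertip tip its pawl right back out of the teeth so that it stays up, push the wheel backward (clockwise seen from above, the way the pawl was blocking) by exactly one notch, then tip the pawl back so that its nose is fully down between the teeth. Only push, do not pick anything up; leave the two ring blanks lying round their posts and the other things on the bench where they are, and finish clear of everything.

Things in the scene. Friction and masses are not known exactly. Their poses are not given: they have to be found in the camera images.
- indexer: Fixed bench turntable carrying a flat ratchet wheel. Origin: centre of its underside, on the wheel's vertical axis; z up. Grey base plate 212 mm across, 18 mm thick, with a tongue 70 mm wide reaching 160 mm from the axis along local -y, which carries the pawl.
- wheel_top (a point): Centre of the wheel's top face, on its axis, 44 mm above the bench. Aluminium wheel 200 mm across, 12 mm thick, hub cap 32 mm across and 8 mm high. Ten steel teeth on the rim (83 to 100 mm from the axis, 14 mm high, 36 degrees apart): each has a steep face looking clockwise seen from above and a ramp falling counter-clockwise. Five brass posts 72 degrees apart, 65 mm from the axis.
- wheel (a joint): Wheel angle, rad; about 0 at the start, grows counter-clockwise from above (forward). Backward is clockwise, negative; one notch is 0.628. With the pawl down it turns back only to about -0.12, where a steep tooth face meets the nose. It stays where left; turning takes about 2 N at a post. The nose drops fully in when the wheel is within 0.11 rad of a whole notch.
- pawl (a joint): Pawl angle about its horizontal pivot, rad: 0 = nose fully down between teeth, 0.75 = tipped right back on its rest. A steel bell crank: nose arm inward, thumb lever straight up. Pushing the lever's top outward (away from the wheel's axis) lifts the nose; past about 0.4 it tips over and stays back, nose clear; pushed inward past that it drops back by itself. Takes about 0.5 N.
- pawl_bar (a point): Centre of the round cross bar on top of the pawl's lever: 12 mm thick, 30 mm long along the indexer's x. Nose down: 124 mm above the bench, 122 mm from the wheel's axis toward local -y. Tipped back: 107 mm above the bench, 164 mm from the axis. Below it is a flat stem 8 mm wide, 6 mm thick.
- pawl_nose (a point): Middle of the underside of the pawl's nose, a block 10 mm wide along the rim; nose down it is 46 mm above the bench, 91 mm from the wheel's axis, between two teeth.
- pawl_pivot (a point): Centre of the pawl's pivot pin (along the indexer's x), between two fixed cheeks 28 mm wide over all, tops 70 mm above the bench: 62 mm above the bench, 122 mm from the wheel's axis toward local -y. A fixed cross block between the cheeks, top 72 mm above the bench, ends 19 mm further out: the tipped pawl rests on it.
- ring0: Loose steel ring blank, 23 mm across, 18 mm bore, 6 mm high, lying on the wheel round post0. Origin: centre of its underside.
- ring1: Loose ring blank like ring0, lying round post3.
- tray: Loose yellow ring tray 150 x 200 x 22 mm (rings in it reach 32 mm), 1.2 kg, bystander; origin at the centre of its underside.
- bottle: Loose clear bottle with a red cap, 64 mm across, 200 mm tall, bystander; origin at the centre of its underside.
- jar: Loose glass jar, 50 mm across, 50 mm tall, bystander; origin at the centre of its underside.
- driver: Loose screwdriver lying on the bench, bystander; lies along its x, origin on the bench under it.
- post0 (a point): Centre of the top of a brass post fixed on the wheel: 10 mm thick, 40 mm high above the wheel's face, top 84 mm above the bench. At the start 36 degrees counter-clockwise of the pawl, seen from above.
- post1 (a point): Centre of the top of a brass post fixed on the wheel: 10 mm thick, 40 mm high above the wheel's face, top 84 mm above the bench. At the start 108 degrees counter-clockwise of the pawl, seen from above.
- post2 (a point): Centre of the top of a brass post fixed on the wheel: 10 mm thick, 40 mm high above the wheel's face, top 84 mm above the bench. At the start opposite the pawl, seen from above.
- post3 (a point): Centre of the top of a brass post fixed on the wheel: 10 mm thick, 40 mm high above the wheel's face, top 84 mm above the bench. At the start 108 degrees clockwise of the pawl, seen from above.
- post4 (a point): Centre of the top of a brass post fixed on the wheel: 10 mm thick, 40 mm high above the wheel's face, top 84 mm above the bench. At the start 36 degrees clockwise of the pawl, seen from above.

How it is judged:
On the way, in this order (a step that is already met when the one before it is completed fails the run):
1. the pawl is tipped back out of the teeth, the wheel still in its first notch (value of joint pawl between 0.62 and 2 rad and value of joint wheel between -0.2 and 0.35 rad), for 0.2 s.
2. with the pawl still back, the wheel is turned backward one notch (value of joint pawl between 0.62 and 2 rad and value of joint wheel between -0.9 and -0.4 rad), for 0.2 s.
At the end, for the whole second after the job is handed in: The wheel stands one notch (0.628 rad, within 0.13) back from zero, the pawl's nose is fully down (joint within 0.08 rad of 0), both rings lie flat round their posts, and the bottle stands (value of joint wheel between -0.758319 and -0.498319 rad and value of joint pawl between -0.1 and 0.08 rad and horizontal distance between ring0 and post0 below 0.009 m and horizontal distance between ring1 and post3 below 0.009 m and height (world z) of each of ring0, ring1 below 0.052 m and angle between bottle's own z axis and vertical below 0.2 rad); the robot touches nothing.
It fails at once if the wheel is turned back more than one and a half notches past its start (value of joint wheel below -1 rad).
It fails at once if the wheel is turned forward past a tooth (value of joint wheel above 0.4 rad).
It fails at once if a ring is lifted by more than 12 mm (height (world z) of any of ring0, ring1 above 0.056 m).
It fails at once if a bystander is moved by more than 25 mm or lifted (distance of any of tray, bottle, jar, driver from where it was at the start of the episode above 0.025 m).
It also fails if it takes over 64 s, if anything falls off the work surface, if the arm or the gripper's body presses on something with over 40 N, if the wrist force passes 120 N, or if a joint passes its speed limit or range.

ROBOT

A 6-joint arm with a two-finger parallel gripper is mounted at the origin on the work surface. World frame = base frame: x ahead of the robot, y to its left, z up, the work surface at z = 0. Lengths are in m, angles in rad, forces in N, time in s.
With the tool pointing down it reaches from about 0.3 to 0.775 m from the base axis. Payload 14.6 kg.
Tool frame: the origin (TCP) lies at the very end of the fingers, on their centre line; the grasp point (between the pads) lies 19 mm behind it; z points along the fingers, y is the line along which they close (so a half turn about z gives the same grasp; the last joint's range is limited). The gripper opens to 94 mm and grips with 3 to 60 N. Pads are 16 mm wide; open, the fingers measure 119 mm over their backs; the gripper's body (75 mm by 177 mm) begins 78 mm behind the grasp point.
Start: joints at [-1.374, 0.3, 1.521, -0, 1.321, -0.067], TCP at [0.143, -0.531, 0.205] pointing down, gripper open.
Joint ranges: [-3.03, 3.03], [-0.79, 2.21], [0.23, 2.52], [-1.04, 4.18], [0, 3.07], [-2.55, 2.55]. Speed limits (rad/s): [2.22, 2.22, 2.57, 3.14, 3.14, 3.14].

INTERFACE

Orientations are given as [roll, pitch, yaw] about the fixed x, y, z axes, in that order (R = Rz(yaw) Ry(pitch) Rx(roll)).
In Python, from station import ctrl gives the robot as it stands.
- The arm moves only by the tool carry_out, never from a script. Its argument "motion" is text: rows parted by semicolons, each of 7 numbers parted by spaces: the shift along the world's x, y, z in m, then the turn, a rotation vector about the world's x, y, z in degrees, then the closure in counts, from 0 (fully open) to 255 (shut). In form: dx dy dz wx wy wz hand; .... A call has 1 to 20 rows; each row shifts and turns the commanded pose from where the row before left it; what a row does not reach is not made up. A row lasts 1/12 s, in which the tool goes at most 41.7 mm and 7.16 degrees, less where a joint would pass 70% of its speed; a pose out of reach is approached as far as the arm can. A call is refused whole if a number of a shift passes 0.0417 or a number of a turn 7.16, either way. A call with a gripper value outside its range is refused whole. The fingers move at their own pace and stop on an object; "grip_force" is the grip in N (left out, the last holds). Time passes only in rows, so rows that do not move let the fingers close. It gives the time, the measured TCP pose, the force, the opening and the grip force at its end, in the units of the state.
- ctrl.get_obs(): the state, without advancing time (a new reading comes with each control period).
- ctrl.camera(name): name is "side" or "top" or "wrist"; returns a dict with "pixels" (400x640x3 uint8, red, green, blue), "range_z" (400x640 float32, m along the optical axis (not along the pixel's ray), 0 where there is no reading), "K" (3x3 intrinsics, pixels), "dist" ([k1, k2, p1, p2, k3] as OpenCV has them; the pictures are not rectified), "position" and "attitude" of the camera in the world. Camera axes: x right, y up, looking along -z (the intrinsics and any distortion apply to the point x, -y, -z); pixel columns grow to the right and rows downward; lengths in m; the calibration is good to about 2 mm. A picture is of the moment at which its call begins.
- ctrl.hand_in(): hands the job in; it is judged then, once.
The state is a dict: "time_s": time; "qpos": joint angles; "joint_vel": joint speeds; "tau": joint torques, N m; "ee_pos": TCP position; "eef_rot": TCP orientation; "force": force on the tool from outside, world axes, zero at the start; "moment": the same for the moment, N m; "grip_width": finger opening in m; "grip_force": force on a finger pad.
Only numpy, scipy, OpenCV 4.12 (cv2) and the standard library are available. Lean on these libraries where they do the work, as an engineer would, in place of code of your own. Each camera call takes 0.05 s, during which the arm holds its last target. There are 200 camera calls.

## Working session

There is one attempt and no reset: what is moved stays moved. The work goes in short steps, Python scripts to look and compute and a tool call to move; the robot and the scene stay as the last step left them, time stands still between calls to the robot, and variables do not carry over. Pictures are saved under pics/ and viewed, at most 10 in all, crops included, and the job is handed in when it is done.

Besides the shell and the picture viewer there is one more tool, called after "Emit:" as name(argument=value, ...) on one line, values as JSON. carry_out: Moves the arm, as the interface text tells. Its arguments: {"type":"object","properties":{"motion":{"type":"string"},"grip_force":{"type":"number"}},"required":["motion"]}

```bash
mkdir -p pics; cat > h.py <<'E'
import numpy as np,cv2
from station import ctrl
from scipy.spatial.transform import Rotation as R
def rot(a):
    a=np.array(a,float)
    if a.shape==(3,3): return a
    return R.from_euler('xyz',a).as_matrix() if a.size==3 else R.from_quat(a).as_matrix()
def cloud(c):
    h,w=c['range_z'].shape
    u,v=np.meshgrid(np.arange(w),np.arange(h))
    p=cv2.undistortPoints(np.stack([u,v],-1).reshape(-1,1,2).astype(np.float64),np.array(c['K']),np.array(c['dist'])).reshape(h,w,2)
    z=c['range_z']
    P=np.stack([p[...,0]*z,-p[...,1]*z,-z],-1)
    return P@rot(c['attitude']).T+np.array(c['position'])
def save(n,im,s=1):
    cv2.imwrite('pics/'+n,cv2.resize(im[...,::-1],None,fx=s,fy=s))
E
python3 - <<'E'
from h import *
for n in('top','side'):
    c=ctrl.camera(n); save(n+'0.png',c['pixels']); np.savez('/tmp/'+n,P=cloud(c)); print(n,c['position'],c['attitude'],c['K'])
o=ctrl.get_obs(); print(o)
E
```

```text
top [0.38659614 0.01648183 1.34102263] [ 0.16036873 -0.01389619 -1.58696716] [[473.93268644   0.         312.21654501]
 [  0.         473.93268644 194.77808514]
 [  0.           0.           1.        ]]
side [0.02257322 0.59360897 0.870135  ] [ 0.81800439 -0.01643216 -2.33644335] [[396.03498353   0.         319.9237919 ]
 [  0.         396.03498353 191.79130641]
 [  0.           0.           1.        ]]
{'time_s': 0.1, 'qpos': array([-1.37359881e+00,  3.00380988e-01,  1.52150475e+00, -4.40400975e-06,
        1.32068814e+00, -6.65788938e-02]), 'joint_vel': array([-0.00016387, -0.00065592, -0.00244123, -0.0008393 ,  0.0009514 ,
        0.00077754]), 'tau': array([ 1.46340280e-03, -5.32638502e+01, -3.53279757e+01,  7.09460699e-02,
        2.35438946e-02, -6.11528935e-05]), 'ee_pos': array([ 0.14336329, -0.53075219,  0.20496805]), 'eef_rot': array([-3.14061332e+00, -6.10239827e-05,  2.63777469e-01]), 'force': array([-0.2679637 ,  0.14838901, -0.4503883 ]), 'moment': array([0.03923494, 0.00741783, 0.04522173]), 'grip_force': 0.0, 'grip_width': 0.0940367384224688}
```

View pics/top0.png

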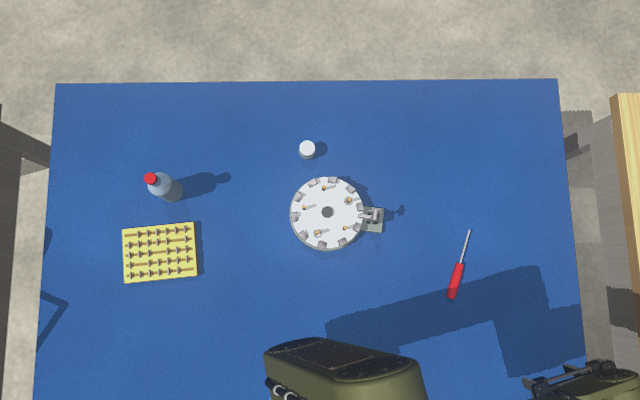

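View pics/side0.png

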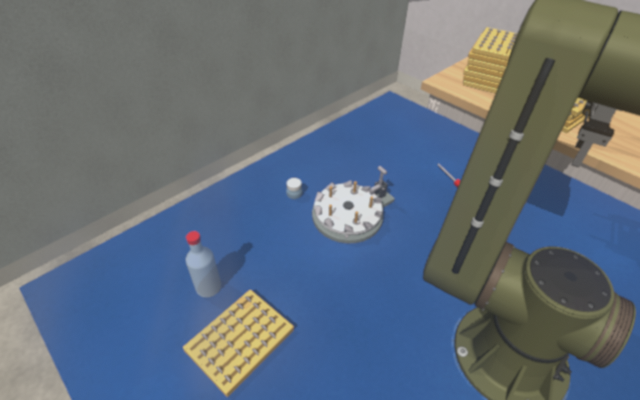

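The top picture shows the wheel hub at about (327,212), with the pawl to its right at (375,217). The driver is at (460,265), the jar at (307,149), and the bottle and tray are to the left. The side picture shows the pawl lever standing at (382,172). Next I'll measure from the point clouds.

```bash
python3 - <<'E'
from h import *
P=np.load('/tmp/top.npz')['P']; S=np.load('/tmp/side.npz')['P']
print('hub',P[212,327],'bench',P[300,250],'driver',P[232,468],P[295,453],'jar',P[149,307],'cap',P[178,151])
for nm,Q in(('top',P),('side',S)):
    c0=P[212,327][:2]
    for _ in range(4):
        d=np.hypot(*(Q[...,:2]-c0).transpose(2,0,1))
        m=(d<.105)&(Q[...,2]>.035)&(Q[...,2]<.062)
        pts=Q[m][:,:2].astype(np.float32)
        (cx,cy),r=cv2.minEnclosingCircle(pts); 
        c0=np.array([cx,cy])
    print(nm,'centre',c0,r,'medz',np.median(Q[m][:,2]))
    d=np.hypot(*(Q[...,:2]-c0).transpose(2,0,1))
    m=(d<.2)&(d>.1)&(Q[...,2]>.105)&(Q[...,2]<.16)
    b=Q[m]; print('bar',len(b),b.mean(0),b.min(0),b.max(0))
    m=(d<.2)&(d>.106)&(Q[...,2]>.012)&(Q[...,2]<.09)
    print('tongue',Q[m].mean(0), m.sum())
    m=(d<.08)&(d>.05)&(Q[...,2]>.072)&(Q[...,2]<.095)
    for q in Q[m]: print('post',q.round(3), np.degrees(np.arctan2(q[1]-c0[1],q[0]-c0[0])).round())
E
```

```text
hub [ 0.54669064 -0.04463892  0.04997829] bench [ 0.31112043  0.17116995 -0.00191301] driver [ 0.4886652  -0.44155903  0.01534982] [ 0.31634613 -0.38674629  0.01997119] jar [0.72394435 0.00772135 0.05518834] cap [0.61832789 0.39125739 0.19771818]
top centre [ 0.54893792 -0.04511863] 0.10011100023984909 medz 0.04449125079820515
bar 53 [ 0.53076921 -0.16489372  0.12799244] [ 0.51719208 -0.1710274   0.11897447] [ 0.54588509 -0.15913038  0.13378574]
tongue [ 0.59493389 -0.11022219  0.03399563] 638
post [ 0.616 -0.034  0.083] 10.0
post [ 0.616 -0.036  0.086] 7.0
post [ 0.616 -0.039  0.085] 5.0
post [ 0.613 -0.031  0.088] 13.0
post [ 0.613 -0.034  0.083] 10.0
post [ 0.613 -0.036  0.085] 8.0
post [ 0.613 -0.039  0.087] 6.0
post [ 0.612 -0.031  0.078] 13.0
post [ 0.61  -0.034  0.085] 11.0
post [ 0.61  -0.036  0.085] 8.0
post [ 0.611 -0.039  0.082] 6.0
post [ 0.608 -0.034  0.083] 11.0
post [ 0.608 -0.036  0.083] 8.0
post [ 0.582 -0.103  0.083] -60.0
post [ 0.579 -0.1    0.086] -61.0
post [ 0.58  -0.103  0.084] -62.0
post [ 0.579 -0.105  0.087] -64.0
post [ 0.578 -0.098  0.076] -61.0
post [ 0.
[... 3845 characters left out ...]
.0
post [0.56  0.024 0.075] 81.0
post [0.559 0.021 0.074] 81.0
post [0.556 0.019 0.075] 83.0
post [0.559 0.024 0.072] 81.0
post [ 0.497 -0.015  0.083] 150.0
post [ 0.495 -0.018  0.083] 153.0
post [ 0.492 -0.017  0.086] 154.0
post [ 0.494 -0.011  0.085] 148.0
post [ 0.492 -0.014  0.084] 151.0
post [ 0.489 -0.014  0.086] 153.0
post [ 0.493 -0.011  0.082] 148.0
post [ 0.489 -0.01   0.085] 150.0
post [ 0.488 -0.014  0.083] 153.0
post [ 0.495 -0.01   0.077] 147.0
post [ 0.492 -0.01   0.079] 148.0
post [ 0.489 -0.011  0.08 ] 150.0
post [ 0.488 -0.014  0.079] 153.0
post [ 0.49  -0.009  0.077] 148.0
post [ 0.489 -0.012  0.076] 151.0
post [ 0.489 -0.015  0.073] 154.0
post [ 0.49  -0.008  0.074] 148.0
```

The centre is at about (0.5485, -0.0447) and the posts sit at angles 9, -63.5, 80.5, -136 and 152°. That puts the pawl direction at -99°, with the bar measured at r 0.1205 and z ~0.124, which matches the data. First I'll go to r ≈ 0.092 on the pawl line, with the fingers shut and their closing line along that direction.

Emit:
carry_out(motion="0.023 0.0232 0 0 0 -1.4 255;0.023 0.0232 0 0 0 -1.4 255;0.023 0.0232 0 0 0 -1.4 255;0.023 0.0232 0 0 0 -1.4 255;0.023 0.0232 0 0 0 -1.4 255;0.023 0.0232 0 0 0 -1.4 255;0.023 0.0232 0 0 0 -1.4 255;0.023 0.0232 0 0 0 -1.4 255;0.023 0.0232 0 0 0 -1.4 255;0.023 0.0232 0 0 0 -1.4 255;0.023 0.0232 0 0 0 -1.4 255;0.023 0.0232 0 0 0 -1.4 255;0.023 0.0232 0 0 0 -1.4 255;0.023 0.0232 0 0 0 -1.4 255;0.023 0.0232 0 0 0 -1.4 255;0.023 0.0232 0 0 0 -1.4 255;0.023 0.0232 0 0 0 -1.7 255;0 0 0 0 0 0 255;0 0 0 0 0 0 255", grip_force=20)

```text
time_s: 1.68
ee_pos: [0.5348, -0.1355, 0.2047]
eef_rot: [-3.141, 0.001, -0.154]
force: [-0.7, -0.4, -0.2]
grip_width: 0.0007
grip_force: 0.0
```

```bash
python3 - <<'E'
from h import *
c=ctrl.camera('wrist'); save('w0.png',c['pixels']); Q=cloud(c)
m=(abs(Q[...,0]-.531)<.06)&(abs(Q[...,1]+.165)<.03)&(Q[...,2]>.108)&(Q[...,2]<.14)
b=Q[m]; print(len(b), b.mean(0) if len(b) else '', b.min(0),b.max(0)); o=ctrl.get_obs(); print(o['ee_pos'],o['eef_rot'],o['force'],o['grip_width'])
E
```

```text
585 [ 0.52999237 -0.16534763  0.12930994] [ 0.51379945 -0.17328501  0.12064944] [ 0.54385807 -0.15807278  0.13255434]
[ 0.53417245 -0.13640401  0.20489851] [ 3.14158999e+00  1.12265672e-03 -1.55509138e-01] [ 0.07354826 -0.27671122  0.32504734] 0.0005411151953085414
```

View pics/w0.png

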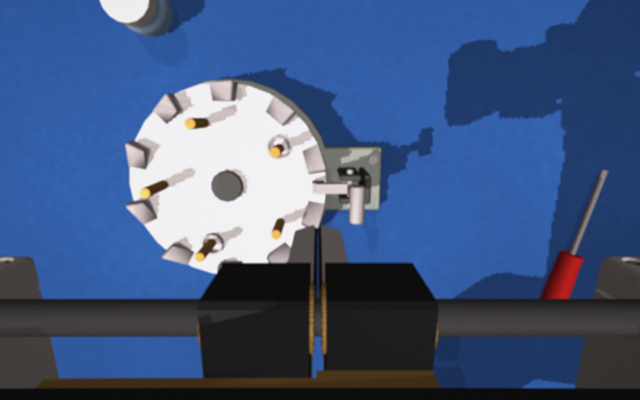

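The wrist view shows the shut fingers at (318,240), just inward of the pawl bar at (357,205). The measured bar centre of (0.530,-0.165) agrees with the earlier estimate. I'll go down to z ≈ 0.102.

Emit:
carry_out(motion="0 0 -0.026 0 0 0 255;0 0 -0.026 0 0 0 255;0 0 -0.026 0 0 0 255;0 0 -0.025 0 0 0 255;0 0 0 0 0 0 255;0 0 0 0 0 0 255")

```text
time_s: 2.23
ee_pos: [0.5336, -0.1373, 0.1024]
eef_rot: [-3.141, 0.002, -0.158]
force: [-0.1, 0.2, 1.0]
grip_width: 0.0006
grip_force: 0.0
```

Emit:
carry_out(motion="-0.0005 -0.003 0 0 0 0 255;-0.0005 -0.003 0 0 0 0 255;-0.0005 -0.003 0 0 0 0 255;-0.0005 -0.003 0 0 0 0 255;-0.0005 -0.003 0 0 0 0 255;-0.0005 -0.003 0 0 0 0 255;-0.0005 -0.003 0 0 0 0 255;-0.0005 -0.003 0 0 0 0 255;-0.0005 -0.003 0 0 0 0 255;-0.0005 -0.003 0 0 0 0 255;-0.0005 -0.003 0 0 0 0 255;-0.0005 -0.003 0 0 0 0 255;-0.0005 -0.003 0 0 0 0 255;-0.0005 -0.003 0 0 0 0 255;0 0 0 0 0 0 255;0 0 0 0 0 0 255")

```text
time_s: 3.57
ee_pos: [0.5274, -0.1787, 0.1024]
eef_rot: [3.142, -0.0, -0.157]
force: [-0.4, -0.5, -0.0]
grip_width: 0.0003
grip_force: 0.0
```

Emit:
carry_out(motion="0.001 0.006 0 0 0 0 255;0.002 0.012 0 0 0 0 255;0 0 0.03 0 0 0 255;0 0 0.03 0 0 0 255;0 0 0 0 0 0 255;0 0 0 0 0 0 255")

```text
time_s: 4.07
ee_pos: [0.5312, -0.1597, 0.1638]
eef_rot: [3.141, -0.003, -0.156]
force: [-1.0, -0.2, -0.5]
grip_width: 0.0002
grip_force: 0.0
```

```bash
cat > look.py <<'E'
from h import *
import sys
C=np.array([.5485,-.0447])
for n in ('top','side','wrist'):
    c=ctrl.camera(n); Q=cloud(c)
    if n==sys.argv[1]: save(sys.argv[2],c['pixels'])
    d=Q[...,:2]-C; r=np.hypot(d[...,0],d[...,1]); e=np.array([-.156,-.988])
    a=d@e; t=d@np.array([.988,-.156])
    m=(a>.105)&(a<.19)&(abs(t)<.02)&(Q[...,2]>.085)&(Q[...,2]<.135)
    b=Q[m]; print(n,'bar',len(b), (np.median(b,0).round(3),'r',np.median(a[m]).round(4)) if len(b) else '')
    m=((r<.08)&(r>.05)&(Q[...,2]>.076)&(Q[...,2]<.09)).astype(np.uint8)
    k,l,s,ce=cv2.connectedComponentsWithStats(m)
    for i in range(1,k):
        if s[i,4]>4:
            q=np.median(Q[l==i],0); print('  post',q.round(3),'ang',np.degrees(np.arctan2(*(q[:2]-C)[::-1])).round(1),s[i,4])
o=ctrl.get_obs(); print(o['time_s'],o['ee_pos'],o['force'])
E
python3 look.py side s1.png
```

```text
top bar 3 (array([ 0.513, -0.211,  0.109]), 'r', np.float64(0.1698))
  post [ 0.613 -0.036  0.082] ang 7.3 13
  post [0.56  0.018 0.084] ang 79.7 11
  post [ 0.502 -0.09   0.082] ang -135.8 11
  post [ 0.492 -0.015  0.083] ang 152.5 12
side bar 64 (array([ 0.526, -0.201,  0.108]), 'r', np.float64(0.1584))
  post [ 0.577 -0.1    0.084] ang -62.7 13
  post [ 0.613 -0.032  0.085] ang 11.1 12
  post [ 0.502 -0.087  0.085] ang -137.1 14
  post [0.559 0.021 0.084] ang 80.6 14
  post [ 0.492 -0.013  0.083] ang 150.6 14
wrist bar 1078 (array([ 0.525, -0.204,  0.112]), 'r', np.float64(0.1612))
  post [ 0.611 -0.038  0.084] ang 6.1 210
  post [ 0.576 -0.104  0.085] ang -65.6 163
  post [0.558 0.017 0.084] ang 81.5 211
  post [ 0.501 -0.091  0.085] ang -135.4 156
  post [ 0.49  -0.017  0.084] ang 154.4 177
4.2167 [ 0.53002661 -0.15985144  0.16130699] [-0.58331789 -0.36730018  0.35237556]
```

The pawl has tipped back, with the bar at r ≈ 0.16 and z ≈ 0.108, and the wheel hasn't moved. Next I'll set the finger behind post1, which has no ring.

Emit:
carry_out(motion="0.0177 0.031 0 0 0 0 255;0.0177 0.031 0 0 0 0 255;0.0177 0.031 0 0 0 0 255;0.0177 0.031 0 0 0 0 255;0.0177 0.031 0 0 0 0 255;0 0 0 0 0 0 255;0 0 0 0 0 0 255;0 0 -0.024 0 0 0 255;0 0 -0.024 0 0 0 255;0 0 -0.024 0 0 0 255;0 0 -0.024 0 0 0 255;0 0 0 0 0 0 255;0 0 0 0 0 0 255")

```text
time_s: 5.3
ee_pos: [0.618, -0.0064, 0.0657]
eef_rot: [3.141, 0.003, -0.158]
force: [-0.1, 0.2, 0.6]
grip_width: 0.0009
grip_force: 0.0
```

Emit:
carry_out(motion="-0.0005 -0.003 0 0 0 0 255;-0.0005 -0.003 0 0 0 0 255;-0.0005 -0.003 0 0 0 0 255;-0.0005 -0.003 0 0 0 0 255;-0.0005 -0.003 0 0 0 0 255;-0.0005 -0.003 0 0 0 0 255;-0.0005 -0.003 0 0 0 0 255;-0.0005 -0.003 0 0 0 0 255;-0.0005 -0.003 0 0 0 0 255;-0.0005 -0.003 0 0 0 0 255;-0.0005 -0.003 0 0 0 0 255;-0.0005 -0.003 0 0 0 0 255;-0.0005 -0.003 0 0 0 0 255;-0.0005 -0.003 0 0 0 0 255;-0.0005 -0.003 0 0 0 0 255;-0.0005 -0.002 0 0 0 0 255;0 0 0 0 0 0 255;0 0 0 0 0 0 255")

```text
time_s: 6.8
ee_pos: [0.6108, -0.0529, 0.0664]
eef_rot: [3.141, 0.0, -0.157]
force: [-0.8, -0.7, 0.1]
grip_width: 0.0006
grip_force: 0.0
```

```bash
python3 look.py wrist w1.png
```

```text
top bar 86 (array([ 0.526, -0.203,  0.109]), 'r', np.float64(0.16))
side bar 47 (array([ 0.528, -0.196,  0.102]), 'r', np.float64(0.1528))
  post [ 0.606 -0.047  0.083] ang -2.4 34
  post [ 0.542 -0.107  0.084] ang -95.7 15
  post [0.592 0.008 0.082] ang 50.2 13
  post [ 0.485 -0.057  0.083] ang -169.4 15
  post [0.515 0.013 0.084] ang 119.8 14
wrist bar 69 (array([ 0.528, -0.183,  0.086]), 'r', np.float64(0.1401))
  post [ 0.618 -0.054  0.084] ang -7.6 462
  post [ 0.608 -0.07   0.085] ang -23.3 335
  post [ 0.543 -0.111  0.085] ang -95.0 242
6.95 [ 0.61089277 -0.05260058  0.06639545] [ 0.48732594  0.58834643 -0.69310782]
```

The wheel has turned back about 31.6°, so about 4.4° (roughly 4.5 mm) remains.

Emit:
carry_out(motion="-0.0003 -0.0015 0 0 0 0 255;-0.0003 -0.0015 0 0 0 0 255;-0.0003 -0.0015 0 0 0 0 255;0 0 0 0 0 0 255;0 0 0 0 0 0 255;0 0 0 0 0 0 255;0.001 0.006 0 0 0 0 255;0.002 0.012 0 0 0 0 255;0 0 0.03 0 0 0 255;0 0 0.04 0 0 0 255;0 0 0.04 0 0 0 255;0 0 0 0 0 0 255;0 0 0 0 0 0 255")

```text
time_s: 8.03
ee_pos: [0.614, -0.0382, 0.1788]
eef_rot: [-3.141, -0.005, -0.156]
force: [-0.4, 0.3, -0.9]
grip_width: 0.0007
grip_force: 0.0
```

```bash
python3 look.py side s2.png
```

```text
top bar 87 (array([ 0.526, -0.203,  0.108]), 'r', np.float64(0.1605))
side bar 65 (array([ 0.527, -0.201,  0.108]), 'r', np.float64(0.1579))
  post [ 0.606 -0.07   0.082] ang -23.7 15
  post [ 0.54  -0.106  0.083] ang -98.3 14
  post [0.594 0.003 0.082] ang 46.3 14
  post [ 0.485 -0.052  0.083] ang -173.1 15
  post [0.519 0.015 0.083] ang 116.5 14
wrist bar 1043 (array([ 0.526, -0.202,  0.109]), 'r', np.float64(0.1591))
  post [ 0.606 -0.074  0.085] ang -27.0 138
  post [0.593 0.001 0.085] ang 45.4 138
  post [ 0.542 -0.11   0.076] ang -96.0 6
  post [ 0.54  -0.113  0.083] ang -97.3 13
8.1833 [ 0.61250136 -0.03845606  0.17494414] [-0.00217502 -0.23100586  0.23588392]
```

The wheel is at about -35° (-0.61 rad) and the pawl is still back. Now I'll go round outside the lever.

Emit:
carry_out(motion="-0.0135 -0.028 0 0 0 0 255;-0.0135 -0.028 0 0 0 0 255;-0.0135 -0.028 0 0 0 0 255;-0.0135 -0.028 0 0 0 0 255;-0.0135 -0.028 0 0 0 0 255;-0.0135 -0.028 0 0 0 0 255;-0.0135 -0.028 0 0 0 0 255;0 0 0 0 0 0 255;0 0 0 0 0 0 255;0 0 -0.026 0 0 0 255;0 0 -0.026 0 0 0 255;0 0 -0.026 0 0 0 255;0 0 0 0 0 0 255;0 0 0 0 0 0 255")

```text
time_s: 9.35
ee_pos: [0.5184, -0.2339, 0.0975]
eef_rot: [-3.14, 0.003, -0.156]
force: [0.4, -0.6, 0.9]
grip_width: 0.0005
grip_force: 0.0
```

Emit:
carry_out(motion="0.0005 0.003 0 0 0 0 255;0.0005 0.003 0 0 0 0 255;0.0005 0.003 0 0 0 0 255;0.0005 0.003 0 0 0 0 255;0.0005 0.003 0 0 0 0 255;0.0005 0.003 0 0 0 0 255;0.0005 0.003 0 0 0 0 255;0.0005 0.003 0 0 0 0 255;0.0005 0.003 0 0 0 0 255;0.0005 0.003 0 0 0 0 255;0.0005 0.003 0 0 0 0 255;0.0005 0.003 0 0 0 0 255;0.0005 0.003 0 0 0 0 255;0.0005 0.003 0 0 0 0 255;0 0 0 0 0 0 255;0 0 0 0 0 0 255")

```text
time_s: 10.68
ee_pos: [0.5255, -0.1925, 0.0983]
eef_rot: [-3.141, 0.0, -0.156]
force: [-0.3, 0.7, -0.0]
grip_width: 0.0004
grip_force: 0.0
```

Emit:
carry_out(motion="-0.002 -0.012 0 0 0 0 255;-0.004 -0.024 0 0 0 0 255;-0.005 -0.03 0.02 0 0 0 255;0 -0.03 0.03 0 0 0 255;0 -0.02 0.035 0 0 0 255;0 -0.02 0.035 0 0 0 255;0 0 0 0 0 0 255;0 0 0 0 0 0 255;0 0 0 0 0 0 255;0 0 0 0 0 0 255")

```text
time_s: 11.52
ee_pos: [0.5141, -0.3279, 0.2162]
eef_rot: [-3.14, 0.002, -0.156]
force: [0.2, 0.2, -0.4]
grip_width: 0.0006
grip_force: 0.0
```

```bash
python3 look.py side s3.png; python3 -c "
import cv2;i=cv2.imread('pics/s3.png')[150:260,270:430];cv2.imwrite('pics/s3c.png',cv2.resize(i,None,fx=5,fy=5,interpolation=cv2.INTER_CUBIC))"
```

```text
top bar 55 (array([ 0.531, -0.165,  0.127]), 'r', np.float64(0.1214))
  post [ 0.607 -0.074  0.086] ang -26.9 11
  post [0.594 0.002 0.085] ang 45.3 10
  post [ 0.539 -0.109  0.083] ang -98.6 11
  post [0.519 0.013 0.082] ang 117.0 13
  post [ 0.484 -0.055  0.082] ang -170.7 12
side bar 69 (array([ 0.531, -0.162,  0.125]), 'r', np.float64(0.119))
  post [ 0.607 -0.071  0.083] ang -24.3 14
  post [ 0.539 -0.106  0.083] ang -98.8 14
  post [0.593 0.003 0.083] ang 46.9 14
  post [ 0.485 -0.053  0.083] ang -172.4 14
  post [0.519 0.014 0.084] ang 116.9 14
wrist bar 805 (array([ 0.529, -0.169,  0.128]), 'r', np.float64(0.1257))
  post [ 0.605 -0.077  0.084] ang -29.4 176
  post [ 0.537 -0.111  0.084] ang -99.6 146
  post [ 0.483 -0.058  0.084] ang -168.3 144
11.6667 [ 0.51440782 -0.32793136  0.21693902] [0.09058556 0.11542127 0.46673134]
```

View pics/s3c.png

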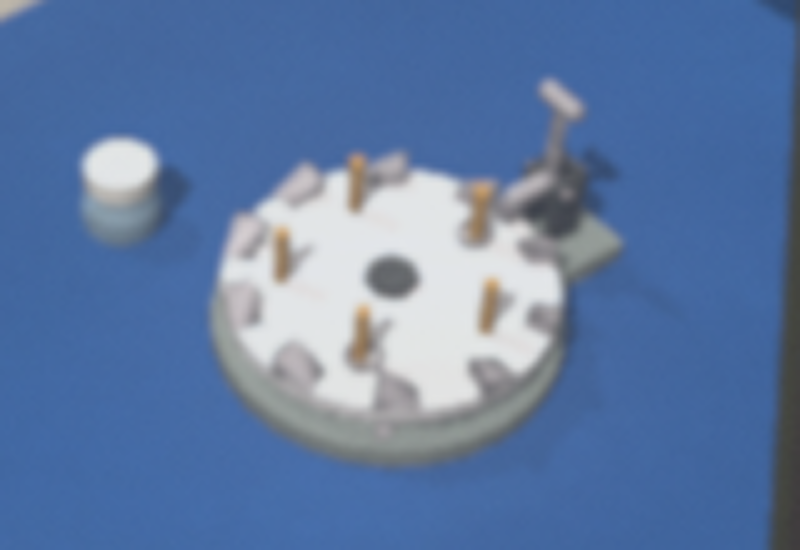

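The crop shows the lever upright, with the bar at (562,98) back at its starting position and the nose down between teeth at (525,195). Both rings lie round their posts, at (475,237) and (362,355). The wheel is at about -35°, so I'm handing in.

```bash
python3 -c "
from station import ctrl
print(ctrl.hand_in())"
```

```text
the job is handed in; nothing more can be done
None
```

The job is handed in: I tipped the pawl back, turned the wheel back one notch (about -0.61 rad by camera) and dropped the nose back in; both rings still lie round their posts and the arm is clear, but no verdict was returned.

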